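Offer up the cover of an open mortise lock

TASK

Push the deadbolt of the open lock back into its case until the spring tumbler snaps in and the bolt stays home by itself, and only then pick up the loose yellow cover and carry it over the things standing in between. Hold it level, rim down, about 10 mm above the open case, its two holes lined up over the follower and the cylinder hole, never touching the lock or its jig, so that I can check the springs through the gap before we close it. Finish while still holding the cover there at rest, and leave everything else where it stands.

Things in the scene. Friction and masses are not known exactly. Their poses are not given: they have to be found in the camera images.
- lock_jig: fixed grey jig with an open mortise lock on it. Origin: on the bench below the lock; +y along the lock to its latch end, z up, -x the side the forend faces and the bolt comes out of. In mm: base plate 110 x 200, 10 high; case x -22.5 to 24.5, y -85 to 85, open top at z 56; forend strip x -28 to -25, y +-117.5, up to z 59; fixed latch stands 11 out of the forend at y 51 to 69; jig stops reach z 46
- bolt (a joint): slide of the brass deadbolt, m: 0 fully thrown (20 mm out of the forend), 0.018 fully home (still 2 mm proud); it slides towards the jig's +x and starts at 0 to 0.005. Friction and the tumbler's spring resist with up to about 7 N; past about 0.015 the spring draws it home against its stop and keeps it there; let go earlier, it stays out or slips back
- bolt_face (a point): centre of the deadbolt's outer end face (moves with the bolt; axes as lock_jig). The bolt is 30 mm along y and 8 mm high; its centre is 46 mm above the bench
- case_follower (a point): axis of the follower (round steel boss, 20 mm diameter, with an 8 mm square hole, top at z 58 mm), this point at the height of the case's open top, 56 mm above the bench; x 2, y 32 mm in the jig's frame
- case_cylinder (a point): centre of the round part of the case's keyhole-shaped cylinder hole (a black pear on the case floor), this point at the height of the open top, 56 mm; x 2, y -40 mm in the jig's frame; the hole's narrow leg runs on towards -y
- cover: loose yellow zinc-plated steel cover, rim down on the bench: 52 (x) by 175 (y) by 8 mm high over the rim all round, top sheet 2 mm, 0.16 kg. Grip it across its 52 mm width. Origin: centre of its underside (lower edge of the rim), z up, +y the end with the round hole. Lined up over the case, its axes are parallel to the jig's and its origin is at x 1, y 0 mm in the jig's frame
- cover_follower (a point): centre of the round 22 mm follower hole, on the cover's top face; x 1, y 32, z 8 mm in the cover's frame
- cover_cylinder (a point): centre of the wide end of the keyhole-shaped cylinder hole (17 mm wide, 33 mm long along y), on the cover's top face; x 1, y -40, z 8 mm in the cover's frame
- oil_bottle: blue oil bottle with a red cap, 48 mm diameter, 160 mm high, standing in the middle of the bench; origin at its foot. Leave it
- carton: white and blue carton, 60 x 50 mm, 100 mm high, standing in the middle of the bench; origin at its foot. Leave it
- cylinder_stand: blue steel block 70 x 60 x 30 mm carrying a brass profile cylinder, 64 mm high in all; origin at its foot. Leave it
- screwdriver: stubby red-handled screwdriver, 120 mm, lying in the middle of the bench, nearest the robot. Leave it
- door_lever: aluminium door lever on its backplate (42 x 150 mm, 55 mm high) at the back of the bench; origin under the plate's centre. Leave it
- pin_tray: grey divided tray of pins, 75 x 160 x 25 mm, at the back of the bench; origin under its centre. Leave it
Not all that is in view belongs to the job. Leave any blue look-alike of the cover alone.

How it is judged:
By the outcome, as a careful person would: the job done as asked, in the order asked, and still so for the second after the job is handed in, while the arm keeps its last pose, push and grip.
It also fails if it takes over 64 s, if anything falls off the work surface, if the arm or the gripper's body presses on something with over 40 N, if the wrist force passes 120 N, or if a joint passes its speed limit or range.

ROBOT

A 6-joint arm with a two-finger parallel gripper is mounted at the origin on the work surface. World frame = base frame: x ahead of the robot, y to its left, z up, the work surface at z = 0. Lengths are in m, angles in rad, forces in N, time in s.
With the tool pointing down it reaches from about 0.275 to 0.725 m from the base axis. Payload 5.6 kg.
Tool frame: the origin (TCP) lies at the very end of the fingers, on their centre line; the grasp point (between the pads) lies 19 mm behind it (ctrl.tcp_to_grasp is the distance from the TCP to the grasp point, in m); z points along the fingers, y is the line along which they close (so a half turn about z gives the same grasp; the last joint's range is limited). The gripper opens to 85 mm and grips with 20 to 120 N. Pads are 22 mm wide; open, the fingers measure 114 mm over their backs; the gripper's body (76 mm by 85 mm) begins 54 mm behind the grasp point. The pads swing forward as they close: fully open they stand 13 mm farther back than shut.
Start: joints at [-0.838, 0.255, 0.108, 0, -1.424, -0.285], TCP at [0.238, -0.496, 0.231] pointing down, gripper open.
Joint ranges: [-2.95, 2.95], [-1.21, 1.97], [-1.09, 1.5], [-2.87, 1.71], [-2.94, -0.07], [-3.05, 3.05]. Speed limits (rad/s): [2.57, 2.57, 3.14, 3.14, 3.14, 3.14].

INTERFACE

Orientations are given as a unit quaternion [x, y, z, w].
In Python, from rig import ctrl gives the robot as it stands. Calls block until the motion is done:
- ctrl.reach(position, orientation): joint-space move of the TCP to a pose.
- ctrl.move_straight(position, attitude=None, velocity=0.15): straight line of the TCP; attitude=None keeps the orientation; velocity is the mean speed in m/s.
- ctrl.movej(angles): joint-space move.
- ctrl.command_gripper(opening, force=None): opening from 0.0 (shut) to 1.0 (fully open); force is the grip in N (None keeps the last); returns when the fingers have stopped.
- ctrl.dwell(seconds).
- ctrl.ik(position, orientation): joint angles nearest the present ones, or None.
- ctrl.observe(): the state.
- ctrl.capture(name): name is "scene" or "top" or "wrist"; returns (picture, depth): 480x640x3 uint8, red, green, blue; 480x640 float32, m along the optical axis (not along the pixel's ray), 0 where there is no reading.
- ctrl.camera_info(name): a dict with "intrinsics" (3x3 intrinsics, pixels), "distortion" ([k1, k2, p1, p2, k3] as OpenCV has them; the pictures are not rectified), "rvec" (rotation vector, rad) and "tvec" (3), from world to camera coordinates, as OpenCV has them; the wrist camera has in their place "hand_eye" (4x4, takes a point from camera to tool coordinates, whose origin is the TCP and whose axes are the flange's). Camera axes: x right, y down, z forward; pixel columns grow to the right and rows downward; lengths in m; the calibration is good to about 2 mm. A picture is of the moment at which its call begins: read the wrist's pose just before it. camera_info takes no time and is no camera call.
A pose or a line that the arm cannot do raises ctrl.Unreachable and nothing moves.
- ctrl.hand_in(): hands the job in; it is judged then, once.
The state is a dict: "time_s": time; "joints": joint angles; "qd": joint speeds; "joint_efforts": joint torques, N m; "tool_pos": TCP position; "eef_rot": TCP orientation; "ft_force": force on the tool from outside, world axes, zero at the start; "torque": the same for the moment, N m; "gripper_width": opening from 0.0 (shut) to 1.0 (fully open); "grip_force": force on a finger pad.
Only numpy, scipy, OpenCV 4.12 (cv2) and the standard library are available. Lean on these libraries where they do the work, as an engineer would, in place of code of your own. Each camera call takes 0.05 s, during which the arm holds its last target. There are 200 camera calls.

## Working session

There is one attempt and no reset: what is moved stays moved. The work goes in short steps, each a Python script; the robot and the scene stay as the last script left them, time stands still between calls to the robot, and variables do not carry over. Pictures are saved under pics/ and viewed, at most 13 in all, crops included, and the job is handed in when it is done.

```bash
mkdir -p pics; ls
python3 - <<'E'
from rig import ctrl
import cv2,numpy as np
for n in ["scene","top"]:
    im,d=ctrl.capture(n); cv2.imwrite(f"pics/{n}0.png",im[:,:,::-1]); np.savez(f"{n}0.npz",im=im,d=d)
    i=ctrl.camera_info(n); print(n,i)
print(ctrl.camera_info("wrist")); print(ctrl.tcp_to_grasp, ctrl.observe())
E
```

```text
pics
scene {'intrinsics': array([[511.11268891,   0.        , 309.79959138],
       [  0.        , 511.11268891, 239.79032338],
       [  0.        ,   0.        ,   1.        ]]), 'distortion': array([0.00950684, 0.        , 0.        , 0.        , 0.        ]), 'rvec': array([ 2.34993479,  0.56962764, -0.22394993]), 'tvec': array([-0.56515194, -0.08814154,  1.33313134])}
top {'intrinsics': array([[615.13812417,   0.        , 329.01654635],
       [  0.        , 615.13812417, 236.9683474 ],
       [  0.        ,   0.        ,   1.        ]]), 'distortion': array([-0.21178873,  0.        ,  0.        ,  0.        ,  0.        ]), 'rvec': array([ 2.13185024, -2.17683657,  0.12463542]), 'tvec': array([0.10686324, 0.59071026, 1.43750594])}
{'intrinsics': array([[386.03682128,   0.        , 318.60087525],
       [  0.        , 386.03682128, 237.68900719],
       [  0.        ,   0.        ,   1.        ]]), 'distortion': array([-0.07668498,  0.        ,  0.        ,  0.        ,  0.        ]), 'hand_eye': array([[ 3.03773913e-04, -9.50832456e-01, -3.09705582e-01,
         8.04208207e-02]
[... 266 characters left out ...]
{'time_s': 0.1, 'joints': array([-8.38400729e-01,  2.55713578e-01,  1.07108316e-01, -4.23235716e-04,
       -1.42390536e+00, -2.84604505e-01]), 'qd': array([ 0.00089102, -0.00267673,  0.00306741,  0.00121487,  0.00018997,
       -0.001092  ]), 'joint_efforts': array([-4.38712741e-03, -3.87603378e+01,  2.38470536e+01,  5.37814066e+00,
       -3.88393906e-03, -7.33868433e-06]), 'tool_pos': array([ 0.23798968, -0.49534148,  0.23046235]), 'eef_rot': array([-2.21999150e-01,  9.75046460e-01,  8.50606107e-04, -2.34488792e-04]), 'ft_force': array([-0.11041133, -0.07591375, -0.04699516]), 'torque': array([-0.00667059,  0.01231018,  0.04727996]), 'grip_force': 0.0, 'gripper_width': 1.0009667280782337}
```

View pics/top0.png

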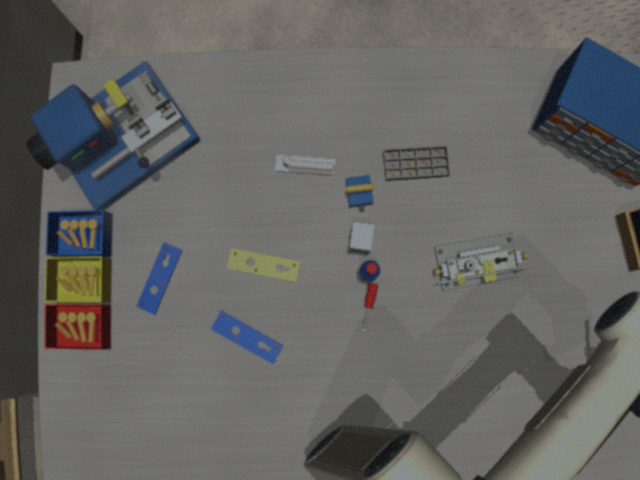

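View pics/scene0.png

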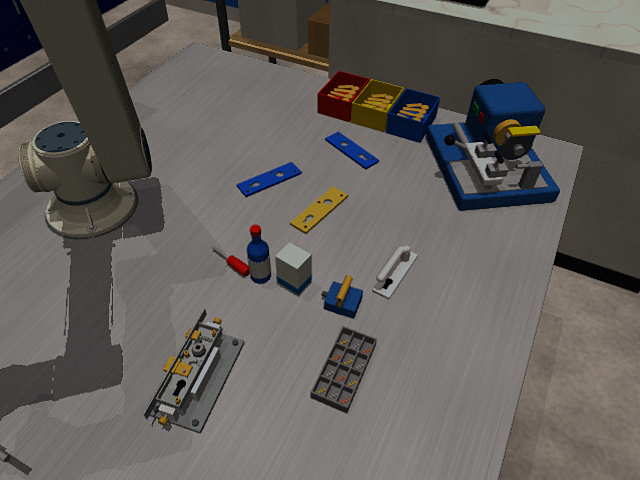

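Top view: the loose yellow cover is at (264,264). The blue look-alikes are at (160,278) and (247,337), the yellow bin is at (78,280), and the lock is at (480,262). I choose the yellow plate and will check it in a close crop.

```bash
cat > h.py <<'E'
import numpy as np,cv2
from scipy.spatial.transform import Rotation as R
from rig import ctrl
def cam(name,obs=None):
    i=ctrl.camera_info(name)
    if name=="wrist":
        T=np.eye(4);T[:3,:3]=R.from_quat(obs["eef_rot"]).as_matrix();T[:3,3]=obs["tool_pos"]
        M=np.linalg.inv(T@i["hand_eye"]);return i["intrinsics"],i["distortion"],M[:3,:3],M[:3,3]
    return i["intrinsics"],i["distortion"],cv2.Rodrigues(i["rvec"])[0],i["tvec"]
def plane(c,uv,z):
    K,D,Rm,t=c
    n=cv2.undistortPoints(np.asarray(uv,float).reshape(-1,1,2),K,D).reshape(-1,2)
    r=np.c_[n,np.ones(len(n))]@Rm; o=-Rm.T@t
    return o+r*((z-o[2])/r[:,2])[:,None]
def proj(c,P):
    K,D,Rm,t=c
    return cv2.projectPoints(np.asarray(P,float).reshape(-1,1,3),cv2.Rodrigues(Rm)[0],t,K,D)[0].reshape(-1,2)
def down(yaw): # tool z down, tool x axis at world angle yaw
    c,s=np.cos(yaw),np.sin(yaw)
    return R.from_matrix(np.array([[c,s,0],[s,-c,0],[0,0,-1.]])).as_quat()
E
python3 - <<'E'
from h import *
c=cam("top"); z=np.load("top0.npz"); im=z["im"]
for n,p,h in [("lockL",(437,271),.03),("lockR",(524,258),.03),("lock",(480,262),.03),("bottle",(369,270),.0),("cap",(372,268),.16),("carton",(362,237),.1),("stand",(359,191),.05),("lever",(305,164),.03),("tray",(417,163),.02),("sd",(370,305),.01)]:
    print(n,plane(c,p,h).round(3))
hsv=cv2.cvtColor(im,cv2.COLOR_RGB2HSV)
m=cv2.inRange(hsv,(22,60,60),(36,255,255)); m[:,:200]=0;m[:,330:]=0
n,_,st,ce=cv2.connectedComponentsWithStats(m);print(st[1:],ce[1:])
k=1+np.argmax(st[1:,4]);lab=_==k
cn=max(cv2.findContours(lab.astype(np.uint8),0,1)[0],key=len).reshape(-1,2)
w=plane(c,cn,.008)[:,:2].astype(np.float32);r=cv2.minAreaRect(w);print(r)
a=cv2.resize(im[235:295,215:315],None,fx=6,fy=6,interpolation=2)
b=cv2.resize(im[220:300,425:540],None,fx=5.2,fy=5.2,interpolation=2)
o=np.zeros((360+b.shape[0]//2*0+0,600,3),np.uint8);o=a
cv2.imwrite("pics/cover_crop.png",o[:,:,::-1])
# look at lock
L=plane(c,(480,262),.03)[0]
ob=ctrl.observe();print(R.from_quat(ob["eef_rot"]).as_matrix().round(2), L)
E
```

```text
lockL [[ 0.506 -0.163  0.03 ]]
lockR [[ 0.532 -0.381  0.03 ]]
lock [[ 0.525 -0.27   0.03 ]]
bottle [[ 0.514 -0.001  0.   ]]
cap [[0.507 0.001 0.16 ]]
carton [[0.583 0.018 0.1  ]]
stand [[0.701 0.02  0.05 ]]
lever [[0.775 0.15  0.03 ]]
tray [[ 0.775 -0.127  0.02 ]]
sd [[ 0.429 -0.001  0.01 ]]
[[ 227  248   73   34 1353]] [[262.98595713 264.64005913]]
((0.5318712592124939, 0.25678500533103943), (0.1744566261768341, 0.05182806774973869), 77.722412109375)
[[-0.9  -0.43 -0.  ]
 [-0.43  0.9   0.  ]
 [ 0.    0.   -1.  ]] [ 0.52471551 -0.2699908   0.03      ]
```

View pics/cover_crop.png

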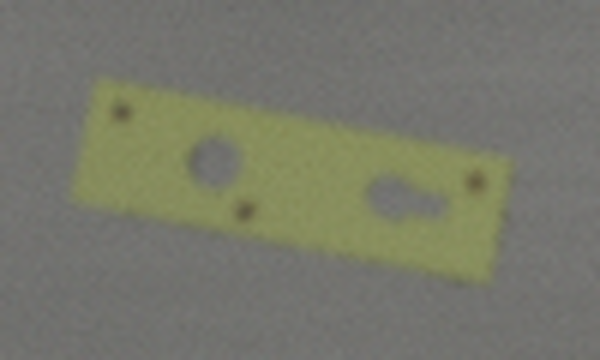

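The crop confirms it: the yellow plate's round hole is at top-image px (251,262) and its keyhole at (281,268). The cover is yawed about -12°, with +y towards world +y. Next I look at the lock close up.

Run:
```python
from h import *
ctrl.command_gripper(0.0,30)
ctrl.reach([0.515,-0.27,0.17],down(np.pi+0.12))
ctrl.dwell(.2)
ob=ctrl.observe();im,d=ctrl.capture("wrist")
np.savez("w1.npz",im=im,d=d,p=ob["tool_pos"],q=ob["eef_rot"])
print(ob["time_s"],ob["tool_pos"],ob["gripper_width"])
cv2.imwrite("pics/w1.png",im[:,:,::-1])
```

```text
2.425 [ 0.51455954 -0.2708405   0.17026779] 1.3846367735171528e-05
```

View pics/w1.png

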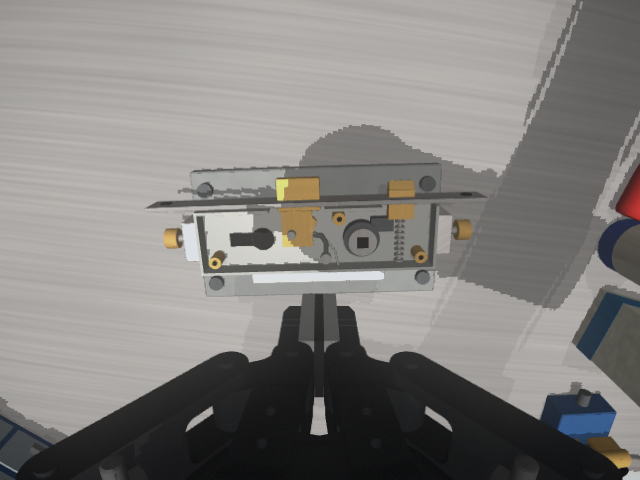

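Wrist view: the deadbolt is at (298,188), the latch at (401,192), the follower at (362,242) and the cylinder hole at (263,238). The closed fingertips are at about (319,295). Now I fit the jig pose.

Run:
```python
from h import *
from scipy.optimize import least_squares
z=np.load("w1.npz");c=cam("wrist",dict(tool_pos=z["p"],eef_rot=z["q"]));im=z["im"]
J=np.array([[2,32,58],[-28,-117.5,59],[-28,117.5,59],[-55,-100,10],[-55,100,10],[55,100,10],[55,-100,10]])/1e3
U=np.array([[362,242],[148,206],[486,195],[191,171],[441,164],[438,291],[207,297]],float)
def W(p,J): 
    c_,s=np.cos(p[2]),np.sin(p[2]);return np.c_[p[0]+c_*J[:,0]-s*J[:,1],p[1]+s*J[:,0]+c_*J[:,1],J[:,2]+(p[3] if len(p)>3 else 0)]
s=least_squares(lambda p:(proj(c,W(p,J))-U).ravel(),[.52,-.27,.12,0],loss="soft_l1");print(s.x,s.fun.reshape(-1,2).round(1))
p=s.x
A=cv2.resize(im[150:310,140:500],None,fx=2.2,fy=3.3*2.2/3.3,interpolation=cv2.INTER_CUBIC)[:,:,::-1].copy()
def ov(pts,col,closed=True):
    q=(proj(c,W(p,np.array(pts)/1e3))-[140,150])*2.2+.6;cv2.polylines(A,[np.round(q).astype(np.int32)],closed,col,1)
ov([[-22.5,-85,56],[24.5,-85,56],[24.5,85,56],[-22.5,85,56]],(0,255,0))
ov([[-28,-117.5,59],[-25,-117.5,59],[-25,117.5,59],[-28,117.5,59]],(0,0,255))
ov([[-55,-100,10],[55,-100,10],[55,100,10],[-55,100,10]],(255,0,0))
t=np.linspace(0,6.28,40);ov(np.c_[2+10*np.cos(t),32+10*np.sin(t),0*t+58],(255,0,255))
cv2.imwrite("pics/fit1.png",A)
b=plane(c,[(278,179),(319,178),(277,199),(319,197),(388,181),(414,180)],.050+p[3])
cs,sn=np.cos(p[2]),np.sin(p[2]);print(((b[:,:2]-p[:2])@np.array([[cs,-sn],[sn,cs]])).round(4))
np.save("jig.npy",p)
```

```text
[ 0.52680545 -0.26893052  0.16506164 -0.00288696] [[ 0.9  8.8]
 [ 0.1 14.1]
 [-0.1 10. ]
 [-1.8 -1.1]
 [ 0.4 -5.8]
 [-3.  -5.5]
 [ 0.6 -2. ]]
[[-0.0505 -0.0252]
 [-0.0499  0.0031]
 [-0.0365 -0.027 ]
 [-0.0366  0.0025]
 [-0.0457  0.0508]
 [-0.0457  0.0689]]
```

View pics/fit1.png

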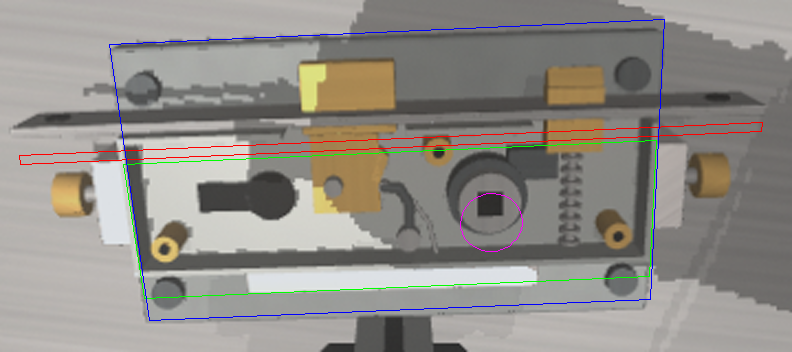

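The fit disagrees for the base plate, so it may not be centred in x on the origin. I refit on the upper features only and check with depth.

Run:
```python
from h import *
from scipy.optimize import least_squares
z=np.load("w1.npz");c=cam("wrist",dict(tool_pos=z["p"],eef_rot=z["q"]));im=z["im"];d=z["d"]
K,D,Rm,t=c
def w3(u,v):
    n=cv2.undistortPoints(np.array([[[u,v]]],float),K,D).ravel();Z=np.median(d[v-1:v+2,u-1:u+2]);return Rm.T@(np.array([n[0],n[1],1])*Z-t)
print("cam",-Rm.T@t,"fwd",Rm[2])
for n,u in dict(bolt=(300,185),latch=(400,186),foll=(353,235),plateTop=(340,180),plateBot=(330,288),bench=(100,100),bench2=(350,140),foreL=(200,203),foreR=(460,195),jigL=(190,220),cb=(318,276),platecornerTL=(196,176),plateTR=(436,168),plateBR=(433,288),plateBL=(212,294)).items(): print(n,w3(*u).round(4))
```

```text
cam [ 0.43412082 -0.2793591   0.31259951] fwd [ 0.307923    0.03651415 -0.95071034]
bolt [ 0.4829 -0.2865  0.05  ]
latch [ 0.4756 -0.2177  0.0485]
foll [ 0.5121 -0.246   0.0571]
plateTop [ 0.4827 -0.2567  0.0097]
plateBot [ 0.5765 -0.2525  0.0096]
bench [ 4.424e-01 -4.521e-01  3.000e-04]
bench2 [ 4.518e-01 -2.523e-01 -4.000e-04]
foreL [ 0.5033 -0.3545  0.0512]
foreR [ 0.4765 -0.1745  0.0489]
jigL [ 0.5199 -0.3646  0.0406]
cb [ 0.5507 -0.266   0.0458]
platecornerTL [ 0.4926 -0.3701  0.0102]
plateTR [ 0.464  -0.1828  0.0095]
plateBR [ 0.5668 -0.1629  0.0081]
plateBL [ 0.5948 -0.3541  0.0095]
```

Run:
```python
from h import *
from scipy.optimize import least_squares
z=np.load("w1.npz");c=cam("wrist",dict(tool_pos=z["p"],eef_rot=z["q"]));im=z["im"]
J=np.array([[2,32,58],[-28,-117.5,59],[-28,117.5,59]])/1e3
U=np.array([[362.7,242.7],[145.5,210],[486.4,197.7]],float)
def W(p,J): 
    c_,s=np.cos(p[2]),np.sin(p[2]);return np.c_[p[0]+c_*J[:,0]-s*J[:,1],p[1]+s*J[:,0]+c_*J[:,1],J[:,2]]
s=least_squares(lambda p:(proj(c,W(p,J))-U).ravel(),[.52,-.27,.12]);print(s.x,s.fun.reshape(-1,2).round(1))
p=s.x;np.save("jig.npy",p)
A=cv2.resize(im[150:310,140:500],None,fx=2.2,fy=2.2,interpolation=cv2.INTER_CUBIC)[:,:,::-1].copy()
def ov(pts,col,closed=True):
    q=(proj(c,W(p,np.array(pts)/1e3))-[140,150])*2.2+.6;cv2.polylines(A,[np.round(q).astype(np.int32)],closed,col,1)
ov([[-22.5,-85,56],[24.5,-85,56],[24.5,85,56],[-22.5,85,56]],(0,255,0))
ov([[-28,-117.5,59],[-25,-117.5,59],[-25,117.5,59],[-28,117.5,59]],(0,0,255))
ov([[-43,-100,10],[67,-100,10],[67,100,10],[-43,100,10]],(255,0,0))
t=np.linspace(0,6.28,40);ov(np.c_[2+10*np.cos(t),32+10*np.sin(t),0*t+58],(255,0,255))
ov([[-39,51,51],[-28,51,51],[-28,69,51],[-39,69,51]],(255,255,0))
cv2.imwrite("pics/fit2.png",A)
b=plane(c,[(277,179.5),(319,178),(277,199),(319,197),(388,181),(414,180)],.050)
cs,sn=np.cos(p[2]),np.sin(p[2]);print(((b[:,:2]-p[:2])@np.array([[cs,-sn],[sn,cs]])).round(4))
```

```text
[ 0.52004502 -0.27055935  0.15644516] [[-0.1  0.6]
 [-1.5  0.1]
 [ 1.6 -0.2]]
[[-0.0435 -0.0255]
 [-0.0435  0.0033]
 [-0.03   -0.0264]
 [-0.0303  0.0028]
 [-0.0397  0.0505]
 [-0.0398  0.0684]]
```

View pics/fit2.png

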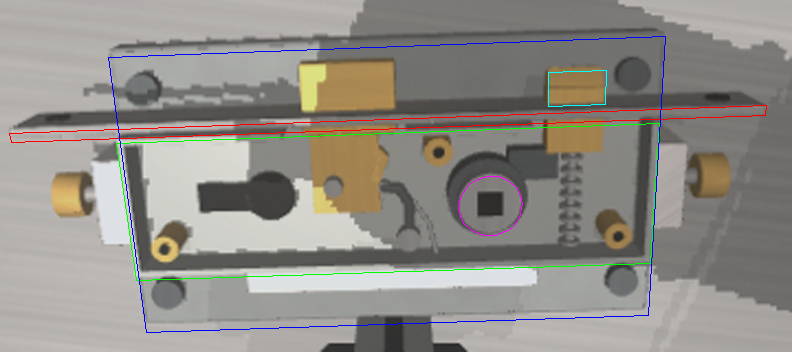

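The fit is now good. The bolt face is at jig x about -43.5, y about -11 (bolt about 4.5 mm in). Now I push it with the closed fingers, watching force.

```bash
cat >> h.py <<'E'
jp=np.load("jig.npy")
def jw(x,y,z,p=jp):
    c,s=np.cos(p[2]),np.sin(p[2]);return np.array([p[0]+c*x-s*y,p[1]+s*x+c*y,z])
def jx(v,p=jp):  # world vector -> component along jig x
    return v[0]*np.cos(p[2])+v[1]*np.sin(p[2])
E
python3 - <<'E'
from h import *
q=down(np.pi+jp[2])
ctrl.reach(jw(-.085,-.011,.12),q)
ctrl.move_straight(jw(-.080,-.011,.036),q,.15)
f0=ctrl.observe()["ft_force"];print(ctrl.observe()["time_s"],f0.round(2))
x=-.066;ctrl.move_straight(jw(x,-.011,.036),q,.06)
log=[]
while x<-.034:
    x+=.0015; ctrl.move_straight(jw(x,-.011,.036),q,.03)
    o=ctrl.observe();f=jx(o["ft_force"]-f0);log.append((round(x*1e3,1),round(jx(o["tool_pos"]-jw(0,0,0))*1e3,1),round(f,1)))
    if f<-13: break
print(log,o["time_s"])
E
```

```text
3.65 [-0.81  0.27  0.24]
[(-64.5, np.float64(-64.6), np.float64(0.5)), (-63.0, np.float64(-63.0), np.float64(1.1)), (-61.5, np.float64(-61.4), np.float64(0.3)), (-60.0, np.float64(-59.9), np.float64(0.5)), (-58.5, np.float64(-58.4), np.float64(0.4)), (-57.0, np.float64(-56.9), np.float64(1.6)), (-55.5, np.float64(-55.4), np.float64(0.5)), (-54.0, np.float64(-53.9), np.float64(0.6)), (-52.5, np.float64(-52.9), np.float64(-0.8)), (-51.0, np.float64(-51.6), np.float64(-2.8)), (-49.5, np.float64(-50.4), np.float64(-3.9)), (-48.0, np.float64(-49.2), np.float64(-5.8)), (-46.5, np.float64(-48.0), np.float64(-5.6)), (-45.0, np.float64(-46.7), np.float64(-6.5)), (-43.5, np.float64(-45.4), np.float64(-7.0)), (-42.0, np.float64(-41.5), np.float64(0.4)), (-40.5, np.float64(-40.4), np.float64(-2.4)), (-39.0, np.float64(-40.3), np.float64(-5.8)), (-37.5, np.float64(-40.3), np.float64(-9.3)), (-36.0, np.float64(-40.2), np.float64(-13.2))] 9.0333
```

Contact came at TCP -53, the bolt snapped in between -45 and -41.5, and it hit a firm stop at -40.4, so it is home. I retreat, verify, then survey the cover from the wrist.

Run:
```python
from h import *
q=down(np.pi+jp[2])
ctrl.move_straight(jw(-.075,-.011,.036),q,.15)
ctrl.move_straight(jw(-.075,-.011,.12),q,.2)
ctrl.reach(jw(-.005,0,.18),q);ctrl.dwell(.2)
ob=ctrl.observe();im,d=ctrl.capture("wrist");np.savez("w2.npz",im=im,d=d,p=ob["tool_pos"],q=ob["eef_rot"])
ctrl.move_straight(jw(-.005,0,.27),q,.2)
ctrl.command_gripper(.73,40)
for s in (0,np.pi):
    a=np.radians(77.7)+s
    for P,yw in (([.532,.257,.0],a),(jw(.001,0,.066),jp[2]+np.pi/2+s)):
        g=ctrl.ik(P,down(yw));print(s,None if g is None else g.round(2))
print(ctrl.observe()["joints"].round(2),ctrl.observe()["time_s"])
cv2.imwrite("pics/w2.png",cv2.resize(im[150:310,140:500],None,fx=2.2,fy=2.2,interpolation=2)[:,:,::-1])
```

```text
0 [ 0.71  0.5  -0.15  0.   -0.92  2.21]
0 [-0.21  0.43 -0.08  0.   -1.07 -2.77]
3.141592653589793 [ 0.71  0.5  -0.15  0.   -0.92 -0.93]
3.141592653589793 [-0.21  0.43 -0.08  0.   -1.07  0.37]
[-0.22  0.31  0.29 -0.   -1.54 -1.2 ] 11.9333
```

View pics/w2.png

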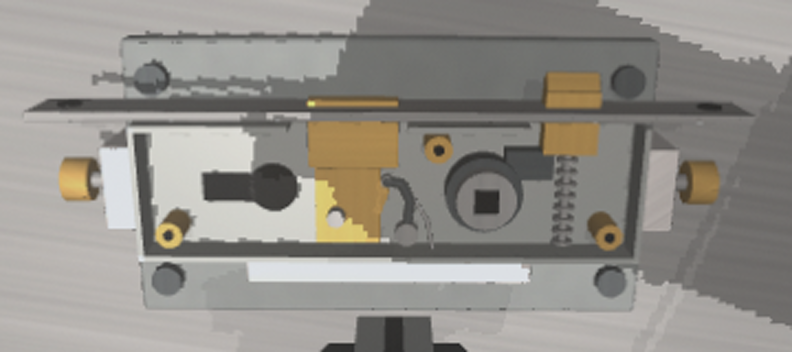

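The bolt stays home with only a thin brass sliver proud of the forend at crop (352,103), and the forend looks level in the picture, so the yaw is right. Now I refine the jig pose and measure the cover.

Run:
```python
from h import *
from scipy.optimize import least_squares
z=np.load("w2.npz");c=cam("wrist",dict(tool_pos=z["p"],eef_rot=z["q"]))
J=np.array([[2,32,58],[-28,-117.5,59],[-28,117.5,59],[24.5,-85,56],[24.5,85,56]])/1e3
U=np.array([[487,202],[25,116],[752,116],[138,263],[635,258]])/2.2-.27+[140,150]
f=lambda p:(proj(c,np.array([jw(*j,p=p) for j in J]))-U).ravel()
s=least_squares(f,jp);print(s.x,jp,s.fun.reshape(-1,2).round(1))
a=np.radians(257.7)
ctrl.reach([.532,.257,.22],down(a));ctrl.dwell(.2)
ob=ctrl.observe();im,d=ctrl.capture("wrist");np.savez("w3.npz",im=im,d=d,p=ob["tool_pos"],q=ob["eef_rot"])
c=cam("wrist",ob)
hsv=cv2.cvtColor(im,cv2.COLOR_RGB2HSV);m=cv2.inRange(hsv,(22,80,60),(36,255,255))
n,l,st,ce=cv2.connectedComponentsWithStats(m);k=1+np.argmax(st[1:,4]);print(st[k],ce[k],ob["time_s"])
cn=max(cv2.findContours((l==k).astype(np.uint8),0,1)[0],key=len).reshape(-1,2)
print(cv2.minAreaRect(plane(c,cn,.008)[:,:2].astype(np.float32)))
hs=[h for h in cv2.findContours((l==k).astype(np.uint8),cv2.RETR_CCOMP,1)[0] if 60<cv2.contourArea(h)<4000]
for h in hs: print(cv2.contourArea(h),plane(c,h.reshape(-1,2),.008).mean(0))
cv2.imwrite("pics/w3.png",im[:,:,::-1])
```

```text
[ 0.51952632 -0.27111753  0.15796467] [ 0.52004502 -0.27055935  0.15644516] [[-0.6  0. ]
 [-2.2 -0.5]
 [ 1.4 -1.2]
 [-0.   0.3]
 [ 1.6  2.1]]
[ 289  105   58   96 3827] [315.86908806 143.45989025] 14.05
((0.5222843885421753, 0.21434223651885986), (0.08512697368860245, 0.051514022052288055), 77.63577270507812)
611.5 [0.52218475 0.20943904 0.008     ]
80.0 [0.52936113 0.18232037 0.008     ]
```

View pics/w3.png

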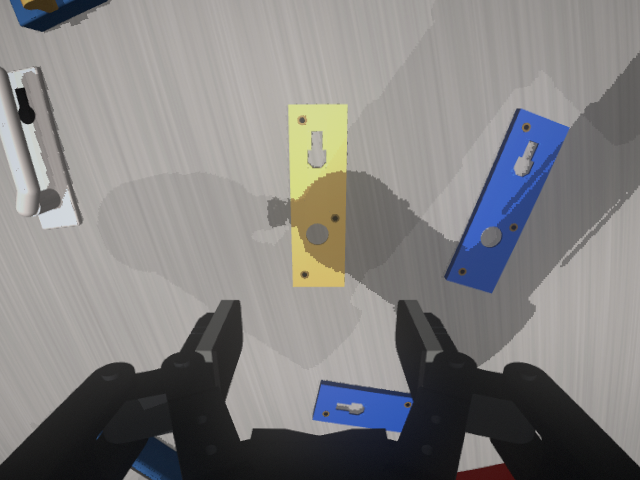

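The cover shows clearly at (289–348, 104–287), with the round hole at (317,234) and the keyhole at (317,150). A shadow splits the colour mask, so I widen it.

Run:
```python
from h import *
z=np.load("w3.npz");c=cam("wrist",dict(tool_pos=z["p"],eef_rot=z["q"]));im=z["im"]
hsv=cv2.cvtColor(im,cv2.COLOR_RGB2HSV);m=cv2.inRange(hsv,(12,90,60),(36,255,255));m[300:]=0
n,l,st,ce=cv2.connectedComponentsWithStats(m);k=1+np.argmax(st[1:,4]);print(st[k])
b=(l==k).astype(np.uint8)
cn=max(cv2.findContours(b,0,1)[0],key=len).reshape(-1,2)
print(cv2.minAreaRect(plane(c,cn,.008)[:,:2].astype(np.float32)))
for h in cv2.findContours(b,cv2.RETR_CCOMP,1)[0]:
    if 100<cv2.contourArea(h)<4000: print(cv2.contourArea(h),cv2.minEnclosingCircle(plane(c,h.reshape(-1,2),.008)[:,:2].astype(np.float32)))
np.save("jig.npy",[.5195,-.2711,.1575])
```

```text
[ 290  123   57  164 7183]
((0.5334329009056091, 0.2651229500770569), (0.15814858675003052, 0.05173712968826294), 77.97071838378906)
413.5 ((0.5392070412635803, 0.28788360953330994), 0.011924074031412601)
```

Run:
```python
from h import *
q=down(np.radians(257.85));X=[.5317,.2568]
ctrl.move_straight(X+[.05],q,.2);ctrl.move_straight(X+[.012],q,.1);ctrl.dwell(.2)
f0=ctrl.observe()["ft_force"];z=.012;log=[]
while z>-.012:
    z-=.001;ctrl.move_straight(X+[z],q,.03);o=ctrl.observe();f=(o["ft_force"]-f0)[2];log.append((round(z*1e3),round(o["tool_pos"][2]*1e3,1),round(f,1)))
    if f>4:break
print(log,o["time_s"],o["gripper_width"],(o["ft_force"]-f0).round(1))
```

```text
[(11, np.float64(11.1), np.float64(1.3)), (10, np.float64(9.9), np.float64(-0.2)), (9, np.float64(8.9), np.float64(1.0)), (8, np.float64(7.9), np.float64(0.3)), (7, np.float64(6.9), np.float64(1.1)), (6, np.float64(5.9), np.float64(1.1)), (5, np.float64(4.9), np.float64(1.6)), (4, np.float64(3.9), np.float64(0.6)), (3, np.float64(2.9), np.float64(0.2)), (2, np.float64(1.9), np.float64(0.1)), (1, np.float64(0.9), np.float64(0.8)), (0, np.float64(-0.1), np.float64(0.6)), (-1, np.float64(-1.1), np.float64(-0.0)), (-2, np.float64(-2.1), np.float64(0.3)), (-3, np.float64(-3.1), np.float64(0.5)), (-4, np.float64(-4.1), np.float64(0.1)), (-5, np.float64(-5.1), np.float64(1.4)), (-6, np.float64(-5.5), np.float64(4.2))] 20.3333 0.7287844908708414 [-2.5 -1.1  4.2]
```

Run:
```python
from h import *
q=down(np.radians(257.85));X=[.5317,.2568]
ctrl.move_straight(X+[-.0022],q,.03)
ctrl.command_gripper(0.0,60);o=ctrl.observe();print(o["gripper_width"],o["grip_force"],o["time_s"])
ctrl.move_straight(X+[.06],q,.06)
ctrl.move_straight(X+[.24],q,.2);ctrl.dwell(.2);o=ctrl.observe();print(o["gripper_width"],o["grip_force"],o["time_s"])
ob=o;im,d=ctrl.capture("wrist");np.savez("w4.npz",im=im,d=d,p=ob["tool_pos"],q=ob["eef_rot"])
cv2.imwrite("pics/w4.png",im[:,:,::-1])
```

```text
0.5892150092759428 62.973597049713135 20.8667
0.5890408089863203 62.46629923582077 23.3
```

View pics/w4.png

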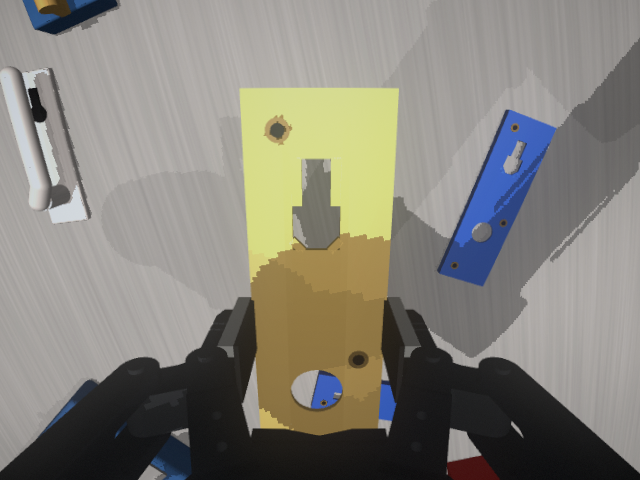

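The cover is held at its middle: far corners at (240,88) and (399,88), round hole at (316,390), keyhole end at (316,159). I measure its pose in the hand.

```bash
cat >> h.py <<'E'
def coverplane(c,im,d):
    K,D,Rm,t=c
    hsv=cv2.cvtColor(im,cv2.COLOR_RGB2HSV);m=cv2.inRange(hsv,(12,90,60),(36,255,255));m[420:]=0;m[:,:225]=0;m[:,410:]=0
    m=cv2.erode(m,np.ones((5,5)));v,u=np.nonzero(m*(d>.05)*(d<.24))
    n=cv2.undistortPoints(np.c_[u,v].astype(float).reshape(-1,1,2),K,D).reshape(-1,2)
    P=(np.c_[n,np.ones(len(n))]*d[v,u][:,None]-t)@Rm
    A=np.c_[P[:,:2]-P[:,:2].mean(0),np.ones(len(P))];w=np.ones(len(P),bool)
    for _ in range(4):
        s=np.linalg.lstsq(A[w],P[w,2],rcond=None)[0];w=abs(P[:,2]-A@s)<.002
    return s,P[:,:2].mean(0),w.mean(),len(P)
E
python3 - <<'E'
from h import *
from scipy.optimize import least_squares
z=np.load("w4.npz");c=cam("wrist",dict(tool_pos=z["p"],eef_rot=z["q"]))
s,mn,fr,n=coverplane(c,z["im"],z["d"]);print("plane",s,mn,fr,n)
yaw=np.radians(257.85);ex=np.array([np.cos(yaw),np.sin(yaw)]);print("slope along tool x (=-cover y)",s[:2]@ex,"across",s[:2]@np.array([ex[1],-ex[0]]),"height at tcp",s[2]+s[:2]@(z["p"][:2]-mn)-z["p"][2])
C=np.array([[26,-87.5,8],[-26,-87.5,8],[1,32,8],[1,-64.5,8],[1,-31.5,8]])/1e3
U=np.array([[240,88],[399,88],[316.5,390],[316,159],[316.5,248]])
# p: origin offset x,y from TCP, yaw; z top, pitch about cover x
def W(p):
    r=R.from_euler("zx",[p[2],p[4]]).as_matrix();return C@r.T+[z["p"][0]+p[0],z["p"][1]+p[1],z["p"][2]+p[3]]
r=least_squares(lambda p:(proj(c,W(p))-U).ravel(),[0,0,yaw-1.5*np.pi,0,0]);print(r.x,np.degrees(r.x[2:5:2]),r.fun.reshape(-1,2).round(1))
E
```

```text
plane [-0.00237998 -0.00179561  0.24823889] [0.5239522  0.23229527] 0.9992619272555503 33872
slope along tool x (=-cover y) 0.00225631132311766 across 0.0019487426391238424 height at tcp 0.009336854024907942
[-0.00166571  0.00088856 -0.21288854  0.00054226 -0.00254072] [-12.1976149   -0.14557272] [[ 0.1 -0.1]
 [-0.4  0.1]
 [ 0.  -0.2]
 [ 0.4 -0.8]
 [-0.1  1. ]]
```

The cover is level and centred. I carry it high over the bottle to above the lock, stop about 25 mm above the case and look.

Run:
```python
from h import *
q=down(jp[2]+1.5*np.pi);T=jw(.001,0,0)
ctrl.move_straight([T[0],T[1],.24],q,.2);print(ctrl.observe()["time_s"])
ctrl.move_straight([T[0],T[1],.080],q,.12);ctrl.dwell(.3)
ob=ctrl.observe();im,d=ctrl.capture("wrist");np.savez("w5.npz",im=im,d=d,p=ob["tool_pos"],q=ob["eef_rot"])
it,dt=ctrl.capture("top");np.savez("t5.npz",im=it,d=dt)
print(ob["time_s"],ob["tool_pos"],T,ob["gripper_width"],ob["grip_force"])
cv2.imwrite("pics/w5.png",im[:,:,::-1])
```

```text
26.1417
27.925 [ 0.52061477 -0.27099059  0.0802749 ] [ 0.52048762 -0.27094315  0.        ] 0.5858240401318434 62.44939863681793
```

View pics/w5.png

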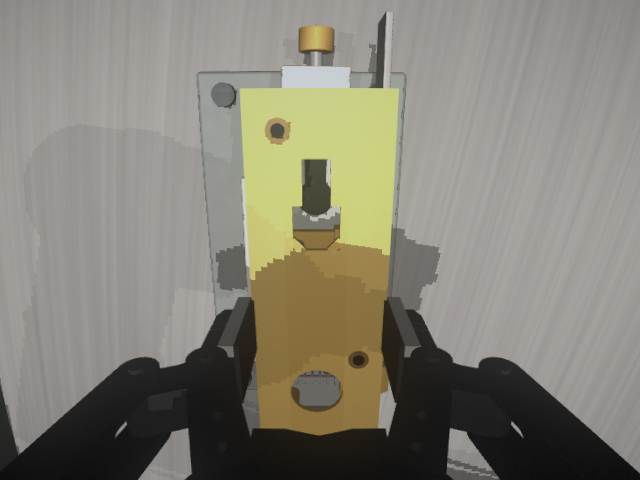

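Through the keyhole the case's dark pear leg shows at (316,185). The forend's end corners are at (388,12) and (394,12). The cover and lock share this camera's bias, so I compare them directly.

Run:
```python
from h import *
z=np.load("w5.npz");c=cam("wrist",dict(tool_pos=z["p"],eef_rot=z["q"]));im=z["im"]
s,mn,fr,n=coverplane(c,im,z["d"]);print("plane",s,fr,n, "top at tcp +",s[2]+s[:2]@(z["p"][:2]-mn)-z["p"][2])
zt=z["p"][2]+.0098
def J(uv,h):
    w=plane(c,uv,h)[:,:2]-jp[:2];cs,sn=np.cos(jp[2]),np.sin(jp[2]);return (np.c_[w@[cs,sn],w@[-sn,cs]]*1e3).round(2)
print("cover corners (exp 27,-87.5 / -25,-87.5)",J([(240,88),(399,88)],zt),"keyleg end (2,-64.5)",J([(316,159)],zt),"hole (2,32)",J([(317,391)],zt))
print("forend (-25,-117.5),( -28,-117.5)",J([(388,12),(394,12)],.059), "strip at row 80",J([(385,80),(391,80)],.059))
# depth of knob/fine crop
a=im[0:100,180:420];b=im[140:260,260:380];e=im[360:420,280:360]
A=np.zeros((600,800,3),np.uint8)
A[:300,:720]=cv2.resize(a,(720,300),interpolation=0);A[300:600,:300]=cv2.resize(b,(300,300),interpolation=0);A[300:600,320:720]=cv2.resize(e,(400,300),interpolation=0)
cv2.imwrite("pics/w5c.png",A[:,:,::-1])
```

```text
plane [ 7.41326025e-05 -4.39045140e-04  8.96337826e-02] 0.9637822598134895 36888 top at tcp + 0.009346743370374597
cover corners (exp 27,-87.5 / -25,-87.5) [[ 25.32 -86.41]
 [-26.37 -86.43]] keyleg end (2,-64.5) [[  0.64 -63.35]] hole (2,32) [[ 0.4  32.58]]
forend (-25,-117.5),( -28,-117.5) [[ -26.89 -116.37]
 [ -29.2  -116.41]] strip at row 80 [[-26.71 -91.3 ]
 [-29.11 -91.33]]
```

View pics/w5c.png

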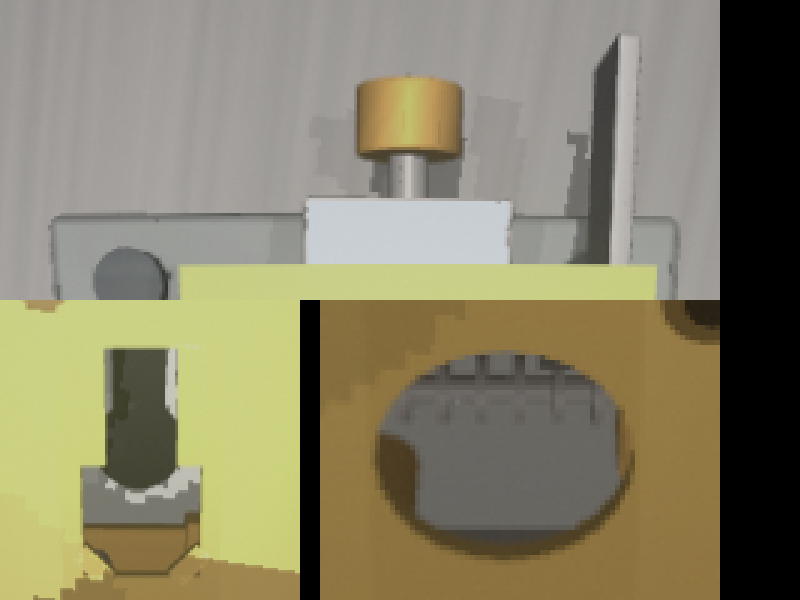

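Measured with the same camera, the cover corners are off by (-1.5, +1.1) mm and the forend end by (-1.5, +1.1) mm. They match to a few tenths, so I lower to a 10 mm gap.

Run:
```python
from h import *
q=down(jp[2]+1.5*np.pi);T=jw(.001,0,0)
f0=ctrl.observe()["ft_force"]
ctrl.move_straight([T[0],T[1],.0638],q,.03);ctrl.dwell(1.0)
ob=ctrl.observe();im,d=ctrl.capture("wrist");c=cam("wrist",ob)
s,mn,fr,n=coverplane(c,im,d);print("tilt",s[:2],"top z",s[2]+s[:2]@(ob["tool_pos"][:2]-mn))
print(ob["tool_pos"]-T,ob["grip_force"],abs(ob["qd"]).max(),(ob["ft_force"]-f0).round(1),ob["time_s"])
cv2.imwrite("pics/w6.png",im[:,:,::-1])
if abs(ob["ft_force"]-f0).max()<3: print(ctrl.hand_in())
```

```text
tilt [-0.00050155 -0.00025234] top z 0.0731247567253788
[-1.29630225e-05  3.49984984e-07  6.37844147e-02] 62.450649440288544 0.0016871353681104095 [0.3 0.2 0.4] 29.7167
the job is handed in; nothing more can be done
None
```

The deadbolt snapped home and stayed there, and the yellow cover is held level and at rest about 10 mm above the open case, lined up with the lock to within a few tenths of a millimetre; the job is handed in at 29.7 s.

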